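# Tip, catch and lower a photometer cover, then start the reading

## Robot

A 7-joint arm with a two-finger parallel gripper is mounted at the origin on a cart in front of the work surface, level with it; the furniture and walls round the work are solid. World frame = base frame: x ahead of the robot, y to its left, z up, the work surface at z = 0. Lengths are in m, angles in degrees, forces in N, time in s.
With the tool pointing down it reaches from about 0.425 to 0.875 m from the base axis. Payload 4.7 kg.
Tool frame: the origin (TCP) lies midway between the tips of the shut fingers; the grasp point (between the pads) lies 19 mm behind it; z points along the fingers, y is the line along which they close (so a half turn about z gives the same grasp; the last joint's range is limited). The gripper opens to 87 mm and grips with 3 to 60 N. Pads are 19 mm wide; open, the fingers measure 117 mm over their backs; the gripper's body (75 mm by 190 mm) begins 51 mm behind the grasp point.
Start: joints at [65.036, 18.392, -4.016, 83.108, 1.295, 78.541, -3.26], TCP at [0.283, -0.585, 0.199] pointing down, gripper open.
Joint ranges: [-163.93, 163.93], [-17.29, 119.83], [-79.2, 71.16], [3.27, 140.29], [-89.18, 269.18], [5.43, 117.66], [-154.24, 154.24]. Speed limits (degrees/s): [147.25, 147.25, 180, 180, 180, 180, 180].

## Interface

Orientations are given as a 3x3 rotation matrix whose columns are the frame's x, y, z axes.
In Python, from plant import ctrl gives the robot as it stands. The module is installed in compiled form; this text tells all that it offers.
- The arm moves only by the tool carry_out, never from a script. Its argument "series" is a list of rows, each a list of 3 entries, a list of its own where there are three numbers: the shift along the tool's x, y, z in units of 40 mm (1.0 is 40 mm), then the turn, a rotation vector about the tool's x, y, z in units of 5 degrees (1.0 is 5 degrees), then the opening, from 0 (shut) to 1 (fully open). A call has 1 to 8 rows; each row shifts and turns the commanded pose from where the row before left it, along the tool's axes as they then stand; what a row does not reach is not made up. A row lasts 1/10 s, in which the tool goes at most 50 mm and 8.59 degrees, less where a joint would pass 70% of its speed; a pose out of reach is approached as far as the arm can. A call is refused whole if a number of a shift passes 1 or a number of a turn 1, either way. A call with a gripper value outside its range is refused whole. The fingers move at their own pace and stop on an object; "squeeze" is the grip in N (left out, the last holds). Time passes only in rows, so rows that do not move let the fingers close. It gives the time, the measured TCP pose, the force, the opening and the grip force at its end, in the units of the state.
- ctrl.get_obs(): the state, without advancing time (a new reading comes with each control period).
- ctrl.read_camera(name): name is "scene" or "top"; returns the picture (384x512x3 uint8, red, green, blue); there is no depth.
- ctrl.camera_model(name): a dict with "fx", "fy", "cx", "cy" (pixels), "R" (3x3) and "t" (3): a world point X has camera coordinates R X + t. Camera axes: x right, y down, z forward; pixel columns grow to the right and rows downward; lengths in m; the calibration is good to about 2 mm. A picture is of the moment at which its call begins. camera_model takes no time and is no camera call.
- ctrl.sign_off(): hands the job in; it is judged then, once.
Trained networks look in the newest picture that a camera, given by its name, has taken for a name from the list of things; names that differ only in an ending like _2 or _b are one class to them, and where a whole thing is asked for, a point or a joint stands for the part that bears it (a point fixed in the world has none). Each returns a list of dicts, best first, with "confidence" (0 to 1); they miss things now and then, are a little off and sometimes report something else, mostly with a low value. They report only what shows in the picture. A call takes as long as a camera call.
- ctrl.look_for(camera, query): "bbox" ([left, top, width, height] as shares, 0 to 1, of the picture: columns of its width, rows of its height, round what is visible of it).
- ctrl.trace(camera, query): "pixels" (384x512 bool, what is visible of it) and "bbox" ([left, top, width, height] as shares, 0 to 1, of the picture: columns of its width, rows of its height, round what is visible of it).
The state is a dict: "time_s": time; "joint_positions": joint angles; "joint_velocities": joint speeds; "tau": joint torques, N m; "tcp_pos": TCP position; "orientation": TCP orientation; "force": force on the tool from outside, world axes, zero at the start; "wrist_torque": the same for the moment, N m; "opening": finger opening in m; "gripper_force": force on a finger pad.
Only numpy, scipy, OpenCV 4.12 (cv2) and the standard library are available. Lean on these libraries where they do the work, as an engineer would, in place of code of your own. Each camera call takes 0.05 s, during which the arm holds its last target. There are 200 camera calls.

## Task

Two cuvettes are waiting in the bench photometer and its cover stands open, tipped over to the left on its stop. Without pinching the cover, tip it to the right past its balance point, catch it on a finger as it falls, lower it gently until it is fully closed with no bang (its worn damper lets it slam if it is left to drop), and only then press the green start key down to its stop and let go. Leave the cuvettes and everything else on the bench where they are, and do not hit the cover hard.

Things in the scene. Friction and masses are not known exactly. Their poses are not given: they have to be found in the camera images.
- photometer: White bench photometer, fixed; plinth x -125 to +99, y -89 to +117 mm. Origin on the bench; x to its back (away from the robot), y to its left, z up. Behind (x > -29): open sample compartment, rim 100 mm high, right-hand face at y -84; lamp housing left of the hinge, same height. In front: control panel 47 mm high, dark display wedge at its left (y 4 to 108, up to 81 high), start key at its right.
- cuvette_holder: Aluminium block 92x36x30 mm with four 14 mm square holes in a row along the photometer's x, fixed on the floor of the open compartment (100 x 108 mm, 53 mm deep). Origin: centre of its underside, 46 mm above the bench.
- cover (a joint): Hinge of the dark grey cover, rad: 0 = closed, level; 1.78 = open on its stop (start), leaning left. Axis along the photometer's x at cover_hinge; it closes to the right (-y). About 0.26 kg, 15 % either way. Balance at about 1.53: above it falls open, below shut. Damping 0.15 N m s/rad, little friction: left at 1.3 rad it shuts in about 1.5 s, landing at about 1.3 rad/s (0.2 m/s at the lip).
- cover_hinge (a point): Middle of the hinge axis, on the photometer at x +35, y +50, z +104 mm; axes as the photometer's.
- cover_lip (a point): Middle of the lip's edge, on its underside; turns with the cover, 160 mm from the hinge. Closed, it lies at photometer x +35, y -110 mm, 100 mm above the bench, 26 mm right of the compartment's right-hand face and 21 mm beyond the 46 mm high plinth, with free air under it, so a finger under the lip can stay there until the cover is fully down.
- cover_shell: Outer 6 mm of cover and lip (faces left when the cover stands open). The cover is 128 mm wide and reaches 138 mm from the hinge; a pale finger lip, 72 mm wide at its middle, reaches 22 mm further. Whole thickness 12 mm: closed, from 4 mm under to 8 mm above the hinge axis. Origin on the hinge axis; its -x runs to the lip.
- cover_liner: Inner 6 mm of cover and lip (faces right when the cover stands open; the side that comes down on the finger). Origin on the hinge axis.
- start_key (a joint): Travel of the green start key, m: 0 = up, 0.005 = fully down; a spring of about 4 N brings it up again.
- start_key_top (a point): Centre of the top of the round green start key, 26 mm across, on the control panel at photometer x -82, y -42 mm; pressed straight down.
- cuvette_1: Clear cuvette with amber content, 12.5 x 12.5 x 45 mm, standing loose in the second hole from the front of the holder in the compartment, 5 mm below the deck; origin at its underside. Not to be touched.
- cuvette_2: Clear cuvette with red content, same size, in the rearmost hole of the holder. Not to be touched.
- tip_box_1: Bystander: blue box of pipette tips with a clear closed lid, 91x120x84 mm, right of the photometer.
- log_book_1: Bystander: open notebook, 210x153x16 mm, left of the photometer.
- tape: Bystander: roll of masking tape, 98 mm across, 25 mm high, at the front right.
- marker: Bystander: black marker pen, 135 mm long, 16 mm high, lying at the front.
- forceps_1: Bystander: steel forceps, 120 mm long, 8 mm high, lying at the front.
- wash_bottle: Bystander: white bottle with red cap, 66 mm across, 165 mm high, behind the photometer.
- amber_bottle: Bystander: brown bottle with black cap, 48 mm across, 98 mm high, behind the photometer.

How it is judged:
By the outcome, as a careful person would: the job done as asked, in the order asked, and still so for the second after the job is handed in, with the robot touching nothing.
It also fails if it takes over 59 s, if anything falls off the work surface, if the arm or the gripper's body presses on something with over 40 N, if the wrist force passes 120 N, or if a joint passes its speed limit or range.

## Working session

There is one attempt and no reset: what is moved stays moved. The work goes in short steps, Python scripts to look and compute and a tool call to move; the robot and the scene stay as the last step left them, time stands still between calls to the robot, and variables do not carry over. Pictures are saved under pics/ and viewed, at most 10 in all, crops included, and the job is handed in when it is done.

Besides the shell and the picture viewer there is one more tool, called after "Emit:" by a JSON object that holds its "method" and its "body". carry_out: Moves the arm, as the interface text tells. Its arguments: {"type":"object","properties":{"series":{"type":"array","items":{"type":"array"}},"squeeze":{"type":"number"}},"required":["series"]}

```bash
mkdir -p pics
python3 - <<'E'
from plant import ctrl
import cv2,numpy as np
for n in("scene","top"):
    cv2.imwrite(f"pics/{n}0.png",ctrl.read_camera(n)[:,:,::-1])
    m=ctrl.camera_model(n);print(n,m["fx"],m["fy"],m["cx"],m["cy"],np.round(m["R"],4).tolist(),np.round(m["t"],4).tolist(), np.round(-np.array(m["R"]).T@np.array(m["t"]),3))
    for q in("photometer","cuvette_holder","start_key_top","cover_lip","cover_hinge","cover_liner","cover_shell","cuvette_1","tip_box_1"):
        r=ctrl.look_for(n,q);print(q,[(np.round(np.array(d["bbox"])*[512,384,512,384],1).tolist(),round(d["confidence"],2)) for d in r[:2]])
o=ctrl.get_obs();print({k:np.round(v,3).tolist() for k,v in o.items()})
E
```

```text
scene 426.4902950508202 426.4902950508202 256.9860328816312 194.57757390366416 [[-0.4486, -0.8935, 0.0217], [-0.4848, 0.2229, -0.8458], [0.7508, -0.3899, -0.5331]] [0.2898, 0.3461, 0.9718] [-0.432  0.561  0.804]
photometer [([216.0, 141.9, 87.4, 100.7], 0.87)]
cuvette_holder [([215.5, 142.1, 19.1, 43.5], 0.62)]
start_key_top [([281.8, 209.3, 7.4, 5.3], 0.53)]
cover_lip [([222.1, 141.2, 28.2, 54.8], 0.58), ([279.6, 206.3, 9.1, 6.6], 0.55)]
cover_hinge [([215.4, 144.9, 88.1, 98.6], 0.63)]
cover_liner [([232.3, 144.9, 6.1, 12.0], 0.62)]
cover_shell [([224.7, 139.2, 21.5, 58.9], 0.62)]
cuvette_1 []
tip_box_1 [([340.1, 176.0, 45.6, 39.4], 0.89)]
top 394.02224361467046 394.02224361467046 253.56295355594443 193.8756055730181 [[0.023, -0.9995, 0.0199], [-0.9804, -0.0264, -0.1951], [0.1956, -0.0151, -0.9806]] [0.0328, 0.6005, 1.2399] [0.345 0.067 1.332]
photometer [([227.3, 156.5, 61.5, 82.2], 0.97)]
cuvette_holder [([265.5, 172.5, 8.5, 30.3], 0.69)]
start_key_top [([268.2, 219.9, 11.2, 7.2], 0.42), ([229.2, 153.3, 21.1, 50.7], 0.34)]
cover_lip [([230.4, 152.3, 17.8, 54.4], 0.96)]
cover_hinge [([225.3, 153.5, 59.5, 86.1], 0.93), ([350.0, 255.6, 27.5, 27.0], 0.4)]
cover_liner [([230.7, 153.9, 19.3, 52.9], 0.9)]
cover_shell []
cuvette_1 []
tip_box_1 [([344.7, 207.4, 43.4, 33.4], 0.69)]
{'time_s': 1.0, 'joint_positions': [65.036, 18.39, -4.017, 83.105, 1.294, 78.538, -3.261], 'joint_velocities': [0.002, 0.007, -0.014, 0.073, 0.034, -0.013, -0.061], 'tau': [0.0, -49.111, -0.403, -31.278, -0.064, 0.034, 0.0], 'tcp_pos': [0.283, -0.585, 0.199], 'orientation': [[0.901, 0.435, 0.0], [0.435, -0.901, -0.0], [-0.0, 0.0, -1.0]], 'force': [0.452, 0.191, 0.343], 'wrist_torque': [0.022, 0.018, -0.039], 'gripper_force': 0.0, 'opening': 0.087}
```

View pics/scene0.png

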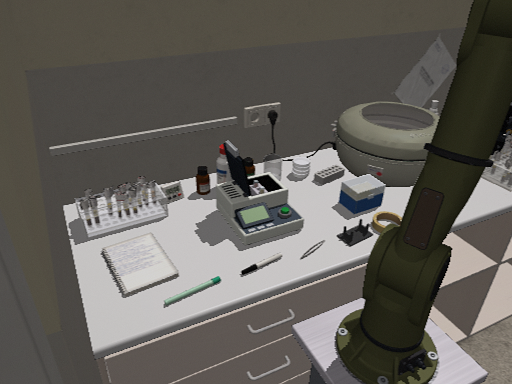

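View pics/top0.png

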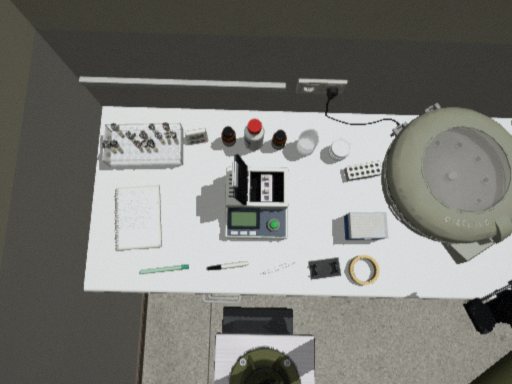

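The scene view shows the photometer around (260,195), with the open cover at (238,168) and the key at (285,212). In the top view it is around (257,200), with the key at (274,225) and the cover at (240,180). I'll enlarge both to find the corners.

Run:
```python
import cv2,numpy as np
a=cv2.imread("pics/scene0.png")[130:250,205:315];b=cv2.imread("pics/top0.png")[145:250,215:300]
a=cv2.resize(a,None,fx=4.4,fy=4.4,interpolation=2)[:528];b=cv2.resize(b,None,fx=3.6,fy=3.6,interpolation=2)
c=np.zeros((528,800,3),np.uint8);c[:a.shape[0],:484]=a;c[:b.shape[0],490:490+b.shape[1]]=b[:528,:310]
cv2.imwrite("pics/crop0.png",c)
```

```text
(no output)
```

View pics/crop0.png

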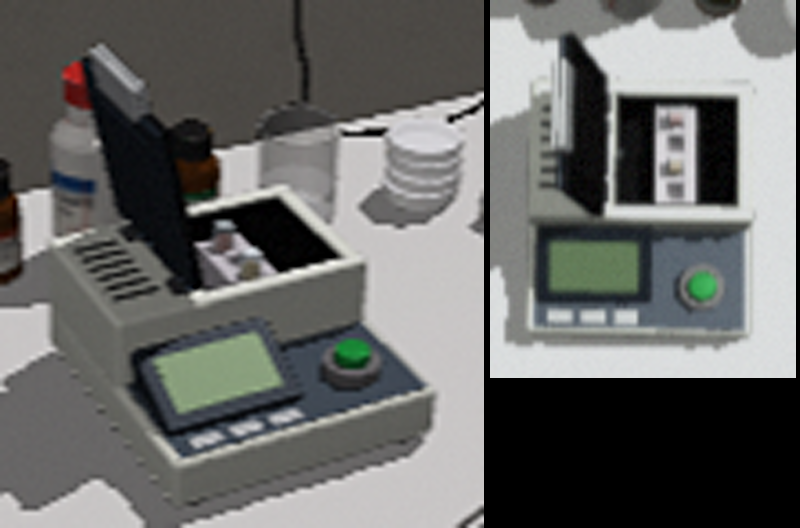

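The crop shows clear corners in both views (plinth front corners, rim corners, key, pale lip). I'll fit the pose of the photometer to them.

```bash
cat > h.py <<'E'
import numpy as np
from plant import ctrl
def proj(n,X):
    m=ctrl.camera_model(n);c=np.array(m["R"])@np.asarray(X,float)+m["t"]
    return np.array([m["fx"]*c[0]/c[2]+m["cx"],m["fy"]*c[1]/c[2]+m["cy"]])
def W(p,q):
    x,y,a=p;c,s=np.cos(a),np.sin(a);q=np.asarray(q,float)/1000
    return np.array([x+c*q[0]-s*q[1],y+s*q[0]+c*q[1],q[2]])
E
python3 - <<'E'
from h import *
from scipy.optimize import least_squares
S=[((-125,-89,46),(432,388)),((-125,117,46),(180,462)),((-29,-84,100),(362,264)),((99,-84,100),(285,188)),((-82,-42,None),(353,350)),((71,79,261),(103,44)),((-1,79,261),(147,90))]
T=[((-125,-89,46),(748,331)),((-125,117,46),(530,331)),((-29,-84,100),(754,213)),((99,-84,100),(754,88)),((-82,-42,None),(703,286))]
obs=[("scene",q,((u+.5)/4.4-.5+205,(v+.5)/4.4-.5+130)) for q,(u,v) in S]+[("top",q,((u-489.5)/3.6-.5+215,(v+.5)/3.6-.5+145)) for q,(u,v) in T]
def f(p,full=0):
    r=[]
    for n,q,uv in obs:
        q=(q[0],q[1],p[3] if q[2] is None else q[2]); r.append(proj(n,W(p[:3],q))-uv)
    return np.array(r).ravel()
s=least_squares(f,[.55,.07,0,55],x_scale=[.01,.01,.05,5],loss="soft_l1")
print(s.x,np.degrees(s.x[2]));print(np.round(f(s.x).reshape(-1,2),1).tolist())
for k in("scene","top"):
    o2=obs;obs=[o for o in o2 if o[0]==k];
    t=least_squares(lambda p:f(np.r_[p,s.x[3]]),s.x[:3],x_scale=[.01,.01,.05]);print(k,t.x);obs=o2
np.save("p.npy",s.x)
for n,q in dict(hinge=(35,50,104),lip0=(35,-110,100),lipopen=(35,79,261),key=(-82,-42,s.x[3])).items():print(n,np.round(W(s.x[:3],q),4))
for n in("scene","top"):
    for d in ctrl.look_for(n,"tip_box_1")[:1]:print(np.round(np.array(d["bbox"])*[512,384,512,384]))
E
```

```text
[5.81706369e-01 2.25016657e-02 1.01543275e-02 6.38535173e+01] 0.5818001107282543
[[1.5, -0.5], [-1.3, 0.4], [1.1, -1.5], [-0.6, -1.9], [-0.4, -0.0], [-0.4, -0.9], [-0.2, -1.7], [1.6, 1.6], [-1.1, 0.7], [0.0, 2.6], [-0.2, -1.6], [0.1, 0.1]]
scene [0.57791325 0.02440127 0.01569895]
top [0.58413314 0.02271269 0.00773551]
hinge [0.6162 0.0729 0.104 ]
lip0 [ 0.6178 -0.0871  0.1   ]
lipopen [0.6159 0.1019 0.261 ]
key [ 0.5001 -0.0203  0.0639]
[340. 176.  46.  39.]
[345. 207.  43.  33.]
```

The fit puts the photometer at (0.582, 0.0225) with a yaw of 0.6°. The residuals are small and the heights agree, with the key top at about 62 mm. My plan is to straddle the lip with open fingers, push with the left finger, and catch and lower the cover on the right one. First I'll rise and turn.

Emit:
{"method": "carry_out", "body": {"series": [[[0,0,-0.9],[0,0,0.84],1],[[0,0,-0.9],[0,0,0.84],1],[[0,0,-0.9],[0,0,0.84],1],[[0,0,-0.9],[0,0,0.84],1],[[0,0,-0.9],[0,0,0.84],1],[[0,0,-0.9],[0,0,0.84],1],[[0.3,-0.8,0],[0,0,0],1],[[0.3,-0.8,0],[0,0,0],1]]}}

```text
time_s: 1.9
tcp_pos: [0.306, -0.5216, 0.4158]
orientation: [[1.0, 0.008, 0.001], [0.008, -1.0, -0.002], [0.001, 0.002, -1.0]]
force: [0.0, 0.2, 0.1]
opening: 0.087
gripper_force: 0.0
```

Emit:
{"method": "carry_out", "body": {"series": [[[0.8,-0.9,0],[0,0,0],1],[[0.8,-0.9,0],[0,0,0],1],[[0.8,-0.9,0],[0,0,0],1],[[0.8,-0.9,0],[0,0,0],1],[[0.8,-0.9,0],[0,0,0],1],[[0.8,-0.9,0],[0,0,0],1],[[0.8,-0.9,0],[0,0,0],1],[[0.8,-0.9,0],[0,0,0],1]]}}

```text
time_s: 2.7
tcp_pos: [0.56, -0.229, 0.4151]
orientation: [[1.0, 0.01, 0.001], [0.01, -1.0, -0.001], [0.001, 0.001, -1.0]]
force: [-0.1, -0.7, 0.1]
opening: 0.0869
gripper_force: 0.0
```

Emit:
{"method": "carry_out", "body": {"series": [[[0.18,0,0],[1,0,0],1],[[0.18,0,0],[1,0,0],1],[[0.18,0,0],[1,0,0],1],[[0.18,0,0],[1,0,0],1],[[0.18,0,0],[1,0,0],1],[[0.18,0,0],[1,0,0],1],[[0.18,0,0],[1,0,0],1],[[0.18,0,0],[1,0,0],1]]}}

```text
time_s: 3.5
tcp_pos: [0.6163, -0.2328, 0.412]
orientation: [[1.0, -0.001, -0.007], [0.004, -0.771, 0.637], [-0.006, -0.637, -0.771]]
force: [2.7, 1.1, -2.0]
opening: 0.0871
gripper_force: 0.0
```

Run:
```python
from h import *
print(np.round(ctrl.get_obs()["joint_positions"],1), ctrl.get_obs()["time_s"])
```

```text
[ 49.3  39.3 -31.3  42.2 -19.3 117.6 -75.3] 3.5
```

Emit:
{"method": "carry_out", "body": {"series": [[[0,0,1],[0,0,0],1],[[0,0,1],[0,0,0],1],[[0,0,1],[0,0,0],1],[[0,0,1],[0,0,0],1],[[0,0,1],[0,0,0],1],[[0,0,0.8],[0,0,0],1]]}}

```text
time_s: 4.1
tcp_pos: [0.614, -0.0801, 0.2339]
orientation: [[1.0, 0.007, -0.009], [0.011, -0.77, 0.638], [-0.002, -0.638, -0.77]]
force: [0.4, -0.1, -0.7]
opening: 0.0872
gripper_force: 0.0
```

Run:
```python
from h import *
print(np.round(ctrl.get_obs()["joint_positions"],1), ctrl.get_obs()["time_s"])
```

```text
[ 50.   30.  -34.5  78.1 -20.9  89.9 -69.6] 4.1
```

```bash
cat >> h.py <<'E'
from scipy.spatial.transform import Rotation as Ro
YAW=0.0102
def plan(way,R=None,p=None,op=1):
    """way: (x,y,z,tilt deg,n rows) -> rows, printed rounded"""
    o=ctrl.get_obs()
    R=np.array(o["orientation"]) if R is None else R; p=np.array(o["tcp_pos"]) if p is None else p
    R=Ro.from_matrix(R);rows=[]
    base=Ro.from_euler("z",YAW)*Ro.from_euler("x",180,degrees=True)
    for x,y,z,a,n in way:
        Rt=base*Ro.from_euler("x",a,degrees=True)
        for k in range(n):
            f=1/(n-k);d=np.round(R.inv().apply((np.array([x,y,z])-p)*f)/.04,2)
            w=np.round((R.inv()*Rt).as_rotvec(degrees=True)*f/5,2)
            p=p+R.apply(d*.04);R=R*Ro.from_rotvec(w*5,degrees=True)
            rows.append([(d+0.).tolist(),(w+0.).tolist(),op])
    for i in range(0,len(rows),8):print(rows[i:i+8])
    print("end",np.round(p,4),np.round(R.as_matrix()[:,2],3))
E
python3 -c "
from h import *
plan([(.617,-.08,.335,20,4),(.617,.105,.335,0,5)])"
```

```text
[[[0.02, -0.4, -0.49], [-0.98, 0.01, 0.0], 1], [[0.02, -0.36, -0.52], [-0.98, 0.01, 0.0], 1], [[0.02, -0.32, -0.55], [-0.99, 0.0, 0.0], 1], [[0.01, -0.27, -0.57], [-0.98, 0.01, 0.0], 1], [[0.01, -0.87, 0.32], [-0.8, 0.0, 0.0], 1], [[0.01, -0.89, 0.26], [-0.8, 0.0, 0.0], 1], [[0.01, -0.9, 0.19], [-0.8, 0.0, 0.0], 1], [[0.01, -0.92, 0.13], [-0.8, 0.0, 0.0], 1]]
[[[0.01, -0.92, 0.06], [-0.8, 0.0, 0.0], 1]]
end [0.617  0.1051 0.3352] [ 0.  0. -1.]
```

Emit:
{"method": "carry_out", "body": {"series": [[[0.02,-0.4,-0.49],[-0.98,0.01,0.0],1],[[0.02,-0.36,-0.52],[-0.98,0.01,0.0],1],[[0.02,-0.32,-0.55],[-0.99,0.0,0.0],1],[[0.01,-0.27,-0.57],[-0.98,0.01,0.0],1],[[0.01,-0.87,0.32],[-0.8,0.0,0.0],1],[[0.01,-0.89,0.26],[-0.8,0.0,0.0],1],[[0.01,-0.9,0.19],[-0.8,0.0,0.0],1],[[0.01,-0.92,0.13],[-0.8,0.0,0.0],1]]}}

```text
time_s: 4.9
tcp_pos: [0.6177, 0.0677, 0.3376]
orientation: [[1.0, 0.008, 0.003], [0.008, -0.998, 0.067], [0.004, -0.067, -0.998]]
force: [0.1, 0.4, 1.0]
opening: 0.0869
gripper_force: 0.0
```

Emit:
{"method": "carry_out", "body": {"series": [[[0.01,-0.92,0.06],[-0.8,0.0,0.0],1],[[0,0,0],[0,0,0],1]]}}

```text
time_s: 5.1
tcp_pos: [0.615, 0.1164, 0.3378]
orientation: [[1.0, 0.027, 0.002], [0.027, -1.0, 0.005], [0.002, -0.005, -1.0]]
force: [0.1, 2.1, 0.7]
opening: 0.0867
gripper_force: 0.0
```

Run:
```python
from h import *
import cv2
o=ctrl.get_obs();print(np.round(o["tcp_pos"],4),np.round(o["joint_positions"],1),o["time_s"])
a=ctrl.read_camera("scene")[60:260,170:350,::-1];b=ctrl.read_camera("top")[120:250,190:310,::-1]
a=cv2.resize(a,None,fx=2.6,fy=2.6,interpolation=2);b=cv2.resize(b,None,fx=2.6,fy=2.6,interpolation=2)
c=np.zeros((525,790,3),np.uint8);c[:a.shape[0],:a.shape[1]]=a;c[:b.shape[0],475:475+b.shape[1]]=b
cv2.imwrite("pics/b.png",c)
```

```text
[0.615  0.1164 0.3378] [  16.2   17.5  -38.7   72.    10.6   93.9 -108.9] 5.1
```

View pics/b.png

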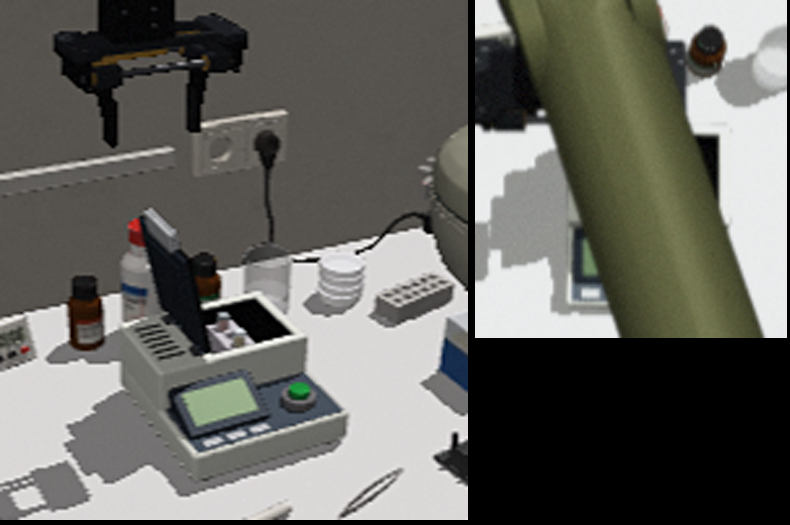

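The gripper hangs above the cover, with the fingertips at (112,143) and (193,130) in the crop and the lip below between them at (150,212) to (180,245). The top view is blocked by the arm. Next I'll settle and descend.

Emit:
{"method": "carry_out", "body": {"series": [[[0,0,0],[0,0,0],1],[[0,0,0],[0,0,0],1]]}}

```text
time_s: 5.4
tcp_pos: [0.6183, 0.1009, 0.3367]
orientation: [[1.0, 0.005, 0.001], [0.005, -1.0, -0.0], [0.001, 0.0, -1.0]]
force: [1.2, -0.4, 0.0]
opening: 0.0869
gripper_force: 0.0
```

```bash
python3 -c "
from h import *
print(ctrl.get_obs()['tcp_pos'])
plan([(.617,.106,.29,0,2),(.617,.106,.245,0,4),(.617,.106,.245,0,1)])"
```

```text
[0.61832151 0.10094292 0.33672184]
[[[-0.02, -0.06, 0.58], [0.0, -0.01, -0.03], 1], [[-0.01, -0.07, 0.59], [0.0, 0.0, -0.03], 1], [[0.0, 0.0, 0.28], [0.0, 0.0, 0.0], 1], [[0.0, 0.0, 0.28], [0.0, 0.0, 0.0], 1], [[0.0, 0.0, 0.28], [0.0, 0.0, 0.0], 1], [[0.0, 0.0, 0.28], [0.0, 0.0, 0.0], 1], [[0.0, 0.0, 0.0], [0.0, 0.0, 0.0], 1]]
end [0.6171 0.1061 0.2451] [ 0. -0. -1.]
```

Emit:
{"method": "carry_out", "body": {"series": [[[-0.02,-0.06,0.58],[0.0,0.0,0.0],1],[[-0.01,-0.07,0.59],[0.0,0.0,0.0],1],[[0.0,0.0,0.28],[0.0,0.0,0.0],1],[[0.0,0.0,0.28],[0.0,0.0,0.0],1],[[0.0,0.0,0.28],[0.0,0.0,0.0],1],[[0.0,0.0,0.28],[0.0,0.0,0.0],1],[[0.0,0.0,0.0],[0.0,0.0,0.0],1],[[0.0,0.0,0.0],[0.0,0.0,0.0],1]]}}

```text
time_s: 6.2
tcp_pos: [0.6168, 0.1088, 0.2455]
orientation: [[1.0, 0.009, 0.002], [0.009, -1.0, 0.0], [0.002, -0.0, -1.0]]
force: [0.5, -0.1, 0.8]
opening: 0.087
gripper_force: 0.0
```

Run:
```python
from h import *
import cv2
o=ctrl.get_obs();print(np.round(o["tcp_pos"],4))
a=ctrl.read_camera("scene")[90:215,190:310,::-1].copy()
cv2.imwrite("pics/c.png",cv2.resize(a,None,fx=4.5,fy=4.5,interpolation=2))
```

```text
[0.6168 0.1088 0.2455]
```

View pics/c.png

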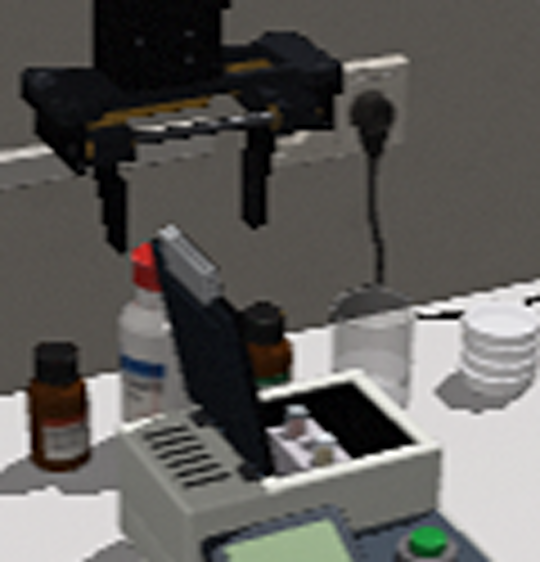

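The fingertips are at (118,248) and (255,225) in the crop. The lip end spans (160,230) to (222,290), apparently just below them. I'll check the measured TCP against the camera model.

Run:
```python
from h import *
P=np.load("p.npy")[:3]
cr=lambda X:np.round((proj("scene",X)-[190,90]+.5)*4.5)
for d in(-.0435,.0435,-.0585,.0585):print("tip",d,cr([.6168,.1088+d,.2455]))
for x in(-1,71):print("lip",cr(W(P,(x,79,261))),cr(W(P,(x,91,259))), "138:",cr(W(P,(x,50+138*.2076-3.9,104+138*.978+.8))))
print("rim",cr(W(P,(-29,-84,100))),cr(W(P,(99,-84,100))))
```

```text
tip -0.0435 [244. 254.]
tip 0.0435 [122. 278.]
tip -0.0585 [264. 250.]
tip 0.0585 [101. 282.]
lip [217. 265.] [200. 271.] 138: [223. 293.]
lip [172. 221.] [155. 227.] 138: [178. 249.]
rim [443. 444.] [357. 364.]
```

The opened fingertips sit about 14 mm behind the TCP because the fingers swing in arcs, so they barely overlap the lip. I'll go 22 mm lower, then start a slow approach.

Emit:
{"method": "carry_out", "body": {"series": [[[0,0,0.14],[0,0,0],1],[[0,0,0.14],[0,0,0],1],[[0,0,0.14],[0,0,0],1],[[0,0,0.14],[0,0,0],1],[[0,0.2,0],[0,0,0],1],[[0,0.2,0],[0,0,0],1],[[0,0.2,0],[0,0,0],1],[[0,0.1,0],[0,0,0],1]]}}

```text
time_s: 7.05
tcp_pos: [0.6174, 0.0788, 0.2232]
orientation: [[1.0, 0.007, 0.002], [0.007, -1.0, -0.0], [0.002, 0.0, -1.0]]
force: [-0.1, -0.2, 0.1]
opening: 0.087
gripper_force: 0.0
```

Emit:
{"method": "carry_out", "body": {"series": [[[0,0.12,0],[0,0,0],1],[[0,0.12,0],[0,0,0],1],[[0,0.12,0],[0,0,0],1],[[0,0.12,0],[0,0,0],1],[[0,0.12,0],[0,0,0],1],[[0,0.12,0],[0,0,0],1],[[0,0.12,0],[0,0,0],1],[[0,0.12,0],[0,0,0],1]]}}

```text
time_s: 7.85
tcp_pos: [0.6173, 0.0419, 0.2229]
orientation: [[1.0, 0.009, 0.001], [0.009, -1.0, 0.0], [0.001, -0.0, -1.0]]
force: [0.3, 0.4, 0.4]
opening: 0.087
gripper_force: 0.2
```

Emit:
{"method": "carry_out", "body": {"series": [[[0,0.13,0],[0,0,0],1],[[0,0.13,0],[0,0,0],1],[[0,0.13,0],[0,0,0],1],[[0,0.13,0],[0,0,0],1],[[0,0.13,0],[0,0,0],1],[[0,0.13,0],[0,0,0],1]]}}

```text
time_s: 8.45
tcp_pos: [0.6176, 0.0106, 0.2229]
orientation: [[1.0, 0.009, 0.002], [0.009, -1.0, 0.0], [0.002, -0.0, -1.0]]
force: [0.1, -0.6, 0.6]
opening: 0.0868
gripper_force: 0.1
```

Run:
```python
from h import *
import cv2
a=ctrl.read_camera("scene")[90:215,190:310,::-1].copy()
cv2.imwrite("pics/d.png",cv2.resize(a,None,fx=4.5,fy=4.5,interpolation=2))
P=np.load("p.npy")[:3]
cr=lambda X:np.round((proj("scene",X)-[190,90]+.5)*4.5).tolist()
for th in(1.5,1.4,1.3):
    c,s=np.cos(th),np.sin(th)
    print(th,[cr(W(P,(x,50-160*c+8*s,104+160*s+8*c))) for x in(-1,71)])
```

```text
1.5 [[263.0, 251.0], [215.0, 209.0]]
1.4 [[285.0, 248.0], [237.0, 206.0]]
1.3 [[306.0, 248.0], [258.0, 206.0]]
```

View pics/d.png

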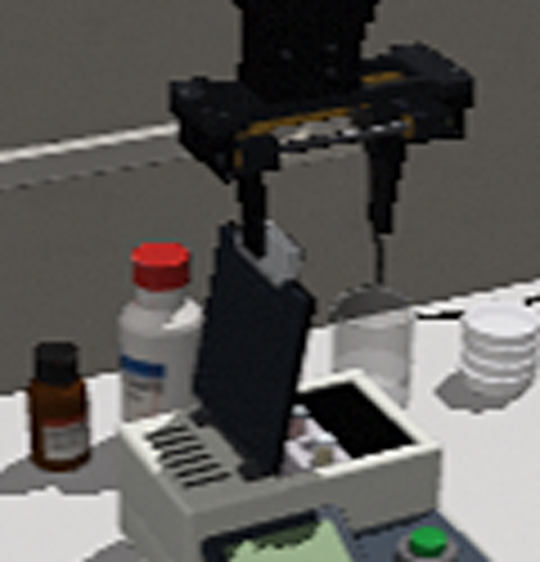

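The cover now leans right at about 1.37 rad. The lip corner is at (298,254) and the left finger is on its outside at (257,250). Now I'll bring the right finger up to meet it.

Emit:
{"method": "carry_out", "body": {"series": [[[0,-0.45,0],[0,0,0],1],[[0,-0.45,0],[0,0,0],1],[[0,-0.25,0],[0,0,0],1],[[0,-0.1,0],[0,0,0],1],[[0,-0.05,0],[0,0,0],1]]}}

```text
time_s: 9.0
tcp_pos: [0.6172, 0.0631, 0.2229]
orientation: [[1.0, 0.009, 0.002], [0.009, -1.0, -0.0], [0.002, 0.0, -1.0]]
force: [0.4, -0.2, -0.7]
opening: 0.0871
gripper_force: 0.0
```

```bash
cat >> h.py <<'E'
import cv2
P0=np.load("p.npy")[:3]
def snap(name):
    img=ctrl.read_camera("scene")[90:215,190:310,::-1].copy()
    cv2.imwrite(name,cv2.resize(img,None,fx=4.5,fy=4.5,interpolation=2))
cr=lambda X:np.round((proj("scene",X)-[190,90]+.5)*4.5).tolist()
def lips(ths):
    for th in ths:
        c,s=np.cos(th),np.sin(th)
        print(th,[cr(W(P0,(x,50-160*c+8*s,104+160*s+8*c))) for x in(-1,71)])
def tcp_for(th,a,h=43.5,s=28):
    """TCP (m) with the lip's lower edge on the right pad, s mm from TCP depth"""
    c,si=np.cos(th),np.sin(th);A=np.radians(a)
    q=np.array([35,50-160*c-4*si,104+160*si-4*c])-h*np.array([0,-np.cos(A),-np.sin(A)])+s*np.array([0,np.sin(A),-np.cos(A)])
    return W(P0,q)
E
python3 - <<'E'
from h import *
snap("pics/e.png");lips((1.4,1.3,1.2,1.1))
print(ctrl.get_obs()["tcp_pos"],ctrl.get_obs()["force"])
for th in(1.35,1.3,1.25,1.2):print(th,tcp_for(th,0))
E
```

```text
1.4 [[285.0, 248.0], [237.0, 206.0]]
1.3 [[306.0, 248.0], [258.0, 206.0]]
1.2 [[327.0, 249.0], [278.0, 208.0]]
1.1 [[347.0, 253.0], [297.0, 212.0]]
[0.61719907 0.06294272 0.22288053] [ 0.50651957  0.47336017 -0.01606393]
1.35 [0.61615059 0.07741029 0.23123971]
1.3 [0.61622888 0.0697006  0.22909931]
1.25 [0.61630599 0.06210752 0.22657625]
1.2 [0.61638172 0.05465002 0.22367682]
```

View pics/e.png

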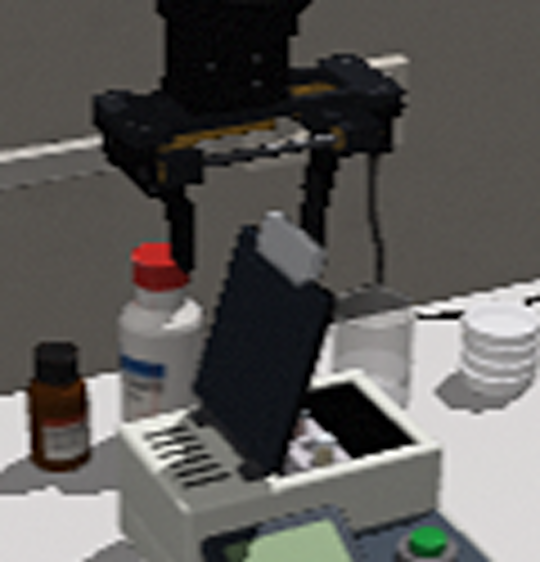

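The cover rests against the right finger at about 1.25 rad, with lip corners at (275,215) and (325,262) and the finger just right of them. I'll plan the lowering now.

Run:
```python
from h import *
way=[]
for i in range(1,10):   # 36 rows to theta .15
    th=1.23-(1.23-.15)*i/9;a=45*i/9
    p=tcp_for(th,a,s=31-4*i/9);way.append((.617,p[1],p[2],a,4))
for th in(.08,.02,-.05):
    p=tcp_for(th,45,s=27);way.append((.617,p[1],p[2],45,5 if th>0 else 6))
for w in way:print(np.round(w,3))
plan(way)
```

```text
[0.617 0.044 0.219 5.    4.   ]
[ 0.617  0.03   0.213 10.     4.   ]
[ 0.617  0.016  0.206 15.     4.   ]
[6.17e-01 4.00e-03 1.98e-01 2.00e+01 4.00e+00]
[ 6.17e-01 -7.00e-03  1.87e-01  2.50e+01  4.00e+00]
[ 6.17e-01 -1.70e-02  1.76e-01  3.00e+01  4.00e+00]
[ 6.17e-01 -2.50e-02  1.63e-01  3.50e+01  4.00e+00]
[ 6.17e-01 -3.10e-02  1.50e-01  4.00e+01  4.00e+00]
[ 6.17e-01 -3.60e-02  1.36e-01  4.50e+01  4.00e+00]
[ 6.17e-01 -3.70e-02  1.24e-01  4.50e+01  5.00e+00]
[ 6.17e-01 -3.70e-02  1.15e-01  4.50e+01  5.00e+00]
[ 6.17e-01 -3.70e-02  1.04e-01  4.50e+01  6.00e+00]
[[[0.0, 0.12, 0.02], [0.25, 0.0, 0.0], 1], [[0.0, 0.12, 0.02], [0.25, -0.01, 0.0], 1], [[0.0, 0.12, 0.02], [0.25, 0.0, -0.01], 1], [[-0.01, 0.11, 0.02], [0.25, -0.01, 0.0], 1], [[0.0, 0.09, 0.03], [0.25, 0.0, 0.0], 1], [[0.0, 0.09, 0.02], [0.25, 0.0, 0.0], 1], [[0.0, 0.1, 0.02], [0.25, 0.0, 0.0], 1], [[0.0, 0.1, 0.03], [0.25, 0.0, 0.0], 1]]
[[[0.0, 0.09, 0.03], [0.25, 0.0, 0.0], 1], [[0.0, 0.09, 0.03], [0.25, 0.0, 0.0], 1], [[0.0, 0.09, 0.02], [0.25, 0.0, 0.0], 1], [[-0.01, 0.09, 0.02], [0.25, 0.0, 0.0], 1], [[0.0, 0.09, 0.03
[... 1006 characters left out ...]
4, 0.04], [0.0, 0.0, 0.0], 1], [[0.0, 0.04, 0.04], [0.0, 0.0, 0.0], 1], [[0.0, 0.05, 0.03], [0.0, 0.0, 0.0], 1], [[0.0, 0.04, 0.04], [0.0, 0.0, 0.0], 1]]
[[[0.0, 0.05, 0.03], [0.0, 0.0, 0.0], 1], [[0.0, 0.03, 0.03], [0.0, 0.0, 0.0], 1], [[0.0, 0.04, 0.03], [0.0, 0.0, 0.0], 1], [[0.0, 0.03, 0.04], [0.0, 0.0, 0.0], 1], [[0.0, 0.04, 0.03], [0.0, 0.0, 0.0], 1], [[0.0, 0.03, 0.04], [0.0, 0.0, 0.0], 1], [[0.0, 0.03, 0.03], [0.0, 0.0, 0.0], 1], [[0.0, 0.03, 0.03], [0.0, 0.0, 0.0], 1]]
[[[0.0, 0.03, 0.04], [0.0, 0.0, 0.0], 1], [[0.0, 0.03, 0.03], [0.0, 0.0, 0.0], 1], [[0.0, 0.04, 0.04], [0.0, 0.0, 0.0], 1], [[0.0, 0.03, 0.03], [0.0, 0.0, 0.0], 1]]
end [ 0.617  -0.0369  0.1037] [-0.007  0.707 -0.707]
```

Emit:
{"method": "carry_out", "body": {"series": [[[0.0,0.1,0.02],[0.25,0.0,0.0],1],[[0.0,0.1,0.02],[0.25,0.0,0.0],1],[[0.0,0.12,0.02],[0.25,0.0,0.0],1],[[0.0,0.12,0.02],[0.25,0.0,0.0],1],[[0.0,0.1,0.03],[0.25,0.0,0.0],1],[[0.0,0.1,0.02],[0.25,0.0,0.0],1],[[0.0,0.1,0.02],[0.25,0.0,0.0],1],[[0.0,0.1,0.03],[0.25,0.0,0.0],1]]}}

```text
time_s: 9.85
tcp_pos: [0.6174, 0.0298, 0.2131]
orientation: [[1.0, 0.009, -0.0], [0.009, -0.984, 0.176], [0.002, -0.176, -0.984]]
force: [0.0, -0.5, 0.8]
opening: 0.0867
gripper_force: 0.1
```

Emit:
{"method": "carry_out", "body": {"series": [[[0.0,0.09,0.03],[0.25,0.0,0.0],1],[[0.0,0.09,0.03],[0.25,0.0,0.0],1],[[0.0,0.09,0.02],[0.25,0.0,0.0],1],[[0.0,0.09,0.02],[0.25,0.0,0.0],1],[[0.0,0.09,0.03],[0.25,0.0,0.0],1],[[0.0,0.09,0.03],[0.25,0.0,0.0],1],[[0.0,0.09,0.03],[0.25,0.0,0.0],1],[[0.0,0.09,0.03],[0.25,0.0,0.0],1]]}}

```text
time_s: 10.65
tcp_pos: [0.6177, 0.0043, 0.1973]
orientation: [[1.0, 0.009, -0.002], [0.009, -0.939, 0.344], [0.001, -0.344, -0.939]]
force: [-0.7, 0.0, -0.5]
opening: 0.0869
gripper_force: 0.2
```

Run:
```python
from h import *
snap("pics/f.png");lips((.9,.8,.7,.6))
for th in(.9,.8,.7):print(th,tcp_for(th,20,s=29))
print(ctrl.get_obs()["tcp_pos"],ctrl.get_obs()["joint_positions"])
```

```text
0.9 [[382.0, 267.0], [332.0, 226.0]]
0.8 [[398.0, 277.0], [347.0, 235.0]]
0.7 [[411.0, 288.0], [361.0, 247.0]]
0.6 [[423.0, 302.0], [373.0, 260.0]]
0.9 [0.6167228  0.02106146 0.21447266]
0.8 [0.61684213 0.00931047 0.20361694]
0.7 [ 0.61694985 -0.0012981   0.19164225]
[0.61755076 0.00220712 0.19626155] [ 38.2775476   20.71872541 -36.29508459  86.87117394  -8.16216844
  77.73172711 -84.14090893]
```

View pics/f.png

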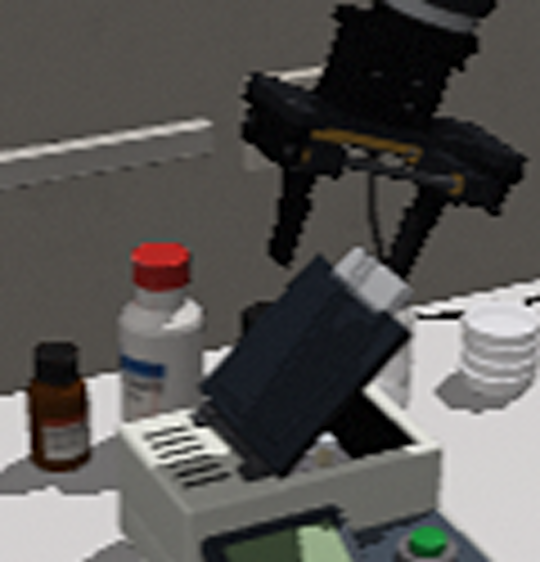

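The lip, at (357,252) to (405,290) in the crop, rests on the right finger at about 0.74 rad, as planned. I'll continue lowering.

Emit:
{"method": "carry_out", "body": {"series": [[[0.0,0.09,0.04],[0.25,0.0,0.0],1],[[0.0,0.09,0.03],[0.25,0.0,0.0],1],[[0.0,0.09,0.03],[0.25,0.0,0.0],1],[[0.0,0.09,0.04],[0.25,0.0,0.0],1],[[0.0,0.08,0.04],[0.25,0.0,0.0],1],[[0.0,0.09,0.04],[0.25,0.0,0.0],1],[[0.0,0.09,0.03],[0.25,0.0,0.0],1],[[0.0,0.08,0.03],[0.25,0.0,0.0],1]]}}

```text
time_s: 11.5
tcp_pos: [0.6179, -0.0165, 0.1755]
orientation: [[1.0, 0.009, -0.003], [0.009, -0.865, 0.502], [0.001, -0.502, -0.865]]
force: [0.4, 0.4, -0.9]
opening: 0.0873
gripper_force: 0.3
```

Emit:
{"method": "carry_out", "body": {"series": [[[0.0,0.08,0.04],[0.25,0.0,0.0],1],[[0.0,0.09,0.04],[0.25,0.0,0.0],1],[[0.0,0.08,0.04],[0.25,0.0,0.0],1],[[0.0,0.09,0.04],[0.25,0.0,0.0],1],[[0.0,0.08,0.05],[0.25,0.0,0.0],1],[[0.0,0.08,0.04],[0.25,0.0,0.0],1],[[0.0,0.08,0.04],[0.25,0.0,0.0],1],[[0.0,0.09,0.05],[0.25,0.0,0.0],1]]}}

```text
time_s: 12.3
tcp_pos: [0.6182, -0.0307, 0.1493]
orientation: [[1.0, 0.008, -0.005], [0.009, -0.765, 0.644], [0.002, -0.644, -0.765]]
force: [-0.3, 0.1, 0.2]
opening: 0.087
gripper_force: 0.3
```

Run:
```python
from h import *
snap("pics/g.png");lips((.4,.3,.2,.1,0))
o=ctrl.get_obs();print(o["tcp_pos"],np.round(o["joint_positions"],1))
way=[]
for th,a,n in((.15,45,4),(.08,45,5),(.02,45,5),(-.05,45,7)):
    p=tcp_for(th,a,s=27);way.append((.617,p[1],p[2],a,n))
plan(way)
```

```text
0.4 [[442.0, 332.0], [391.0, 289.0]]
0.3 [[448.0, 348.0], [398.0, 306.0]]
0.2 [[453.0, 366.0], [402.0, 323.0]]
0.1 [[455.0, 384.0], [405.0, 341.0]]
0 [[456.0, 403.0], [406.0, 359.0]]
[ 0.61761657 -0.03207989  0.14763224] [ 49.1  32.5 -36.7  86.2 -20.1  79.2 -68.6]
[[[0.0, 0.07, 0.04], [0.24, 0.0, -0.01], 1], [[-0.01, 0.07, 0.04], [0.24, -0.01, -0.01], 1], [[0.0, 0.07, 0.04], [0.24, 0.0, 0.0], 1], [[-0.01, 0.07, 0.04], [0.25, -0.01, -0.01], 1], [[0.0, 0.04, 0.04], [0.0, 0.0, 0.0], 1], [[0.0, 0.04, 0.03], [0.0, 0.0, 0.0], 1], [[0.0, 0.04, 0.04], [0.0, 0.0, 0.0], 1], [[0.0, 0.05, 0.03], [0.0, 0.0, 0.0], 1]]
[[[0.0, 0.04, 0.04], [0.0, 0.0, 0.0], 1], [[0.0, 0.03, 0.03], [0.0, 0.0, 0.0], 1], [[0.0, 0.04, 0.03], [0.0, 0.0, 0.0], 1], [[0.0, 0.03, 0.03], [0.0, 0.0, 0.0], 1], [[0.0, 0.04, 0.04], [0.0, 0.0, 0.0], 1], [[0.0, 0.03, 0.03], [0.0, 0.0, 0.0], 1], [[0.0, 0.03, 0.03], [0.0, 0.0, 0.0], 1], [[0.0, 0.03, 0.03], [0.0, 0.0, 0.0], 1]]
[[[0.0, 0.03, 0.03], [0.0, 0.0, 0.0], 1], [[0.0, 0.03, 0.03], [0.0, 0.0, 0.0], 1], [[0.0, 0.02, 0.03], [0.0, 0.0, 0.0], 1], [[0.0, 0.03, 0.03], [0.0, 0.0, 0.0], 1], [[0.0, 0.02, 0.03], [0.0, 0.0, 0.0], 1]]
end [ 0.6169 -0.0367  0.1037] [-0.007  0.707 -0.707]
```

View pics/g.png

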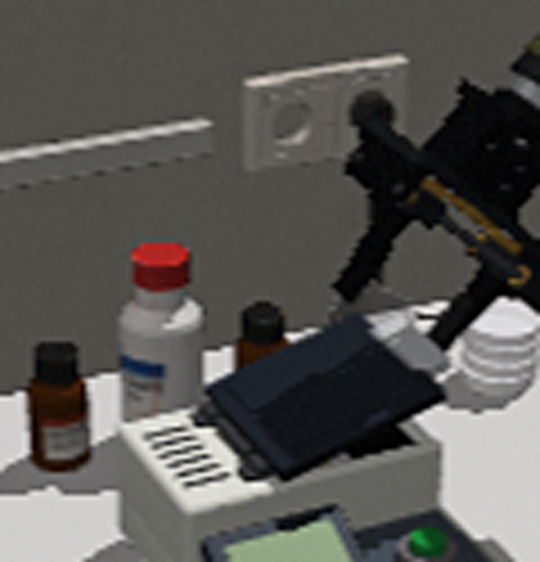

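The cover is at about 0.25 rad, with the lip at (400,318) to (447,358) on the right finger. The left finger, at (345,290), is well above it. This is the final slow lowering.

Emit:
{"method": "carry_out", "body": {"series": [[[0.0,0.07,0.04],[0.24,0.0,0.0],1],[[0.0,0.07,0.04],[0.24,0.0,0.0],1],[[0.0,0.07,0.04],[0.24,0.0,0.0],1],[[0.0,0.07,0.04],[0.25,0.0,0.0],1],[[0.0,0.04,0.04],[0.0,0.0,0.0],1],[[0.0,0.04,0.03],[0.0,0.0,0.0],1],[[0.0,0.04,0.04],[0.0,0.0,0.0],1],[[0.0,0.04,0.03],[0.0,0.0,0.0],1]]}}

```text
time_s: 13.15
tcp_pos: [0.6183, -0.0358, 0.1287]
orientation: [[1.0, 0.008, -0.005], [0.009, -0.71, 0.705], [0.002, -0.705, -0.71]]
force: [-1.7, -3.4, -1.5]
opening: 0.0869
gripper_force: 1.5
```

Emit:
{"method": "carry_out", "body": {"series": [[[0.0,0.03,0.03],[0.0,0.0,0.0],1],[[0.0,0.03,0.03],[0.0,0.0,0.0],1],[[0.0,0.03,0.03],[0.0,0.0,0.0],1],[[0.0,0.03,0.03],[0.0,0.0,0.0],1],[[0.0,0.03,0.03],[0.0,0.0,0.0],1],[[0.0,0.03,0.03],[0.0,0.0,0.0],1],[[0.0,0.03,0.03],[0.0,0.0,0.0],1],[[0.0,0.03,0.03],[0.0,0.0,0.0],1]]}}

```text
time_s: 13.95
tcp_pos: [0.6183, -0.0362, 0.1149]
orientation: [[1.0, 0.007, -0.005], [0.008, -0.71, 0.705], [0.002, -0.705, -0.71]]
force: [-0.9, -5.7, -0.8]
opening: 0.0871
gripper_force: 2.2
```

Emit:
{"method": "carry_out", "body": {"series": [[[0.0,0.03,0.03],[0.0,0.0,0.0],1],[[0.0,0.03,0.03],[0.0,0.0,0.0],1],[[0.0,0.03,0.03],[0.0,0.0,0.0],1],[[0.0,0.03,0.03],[0.0,0.0,0.0],1],[[0.0,0.03,0.03],[0.0,0.0,0.0],1],[[0.0,0.03,0.03],[0.0,0.0,0.0],1],[[0,0,0],[0,0,0],1]]}}

```text
time_s: 14.65
tcp_pos: [0.6181, -0.0344, 0.1051]
orientation: [[1.0, 0.008, -0.006], [0.01, -0.708, 0.706], [0.001, -0.706, -0.708]]
force: [0.7, -0.2, -0.7]
opening: 0.087
gripper_force: 0.0
```

Run:
```python
from h import *
snap("pics/h.png");lips((.1,0))
o=ctrl.get_obs();print(o["tcp_pos"],np.round(o["joint_positions"],1),np.round(o["force"],1),o["gripper_force"])
```

```text
0.1 [[455.0, 384.0], [405.0, 341.0]]
0 [[456.0, 403.0], [406.0, 359.0]]
[ 0.61812559 -0.03457988  0.10517847] [ 50.4  38.  -36.4  86.8 -21.4  77.5 -64.4] [-0.7  1.  -0.2] 0.0
```

View pics/h.png

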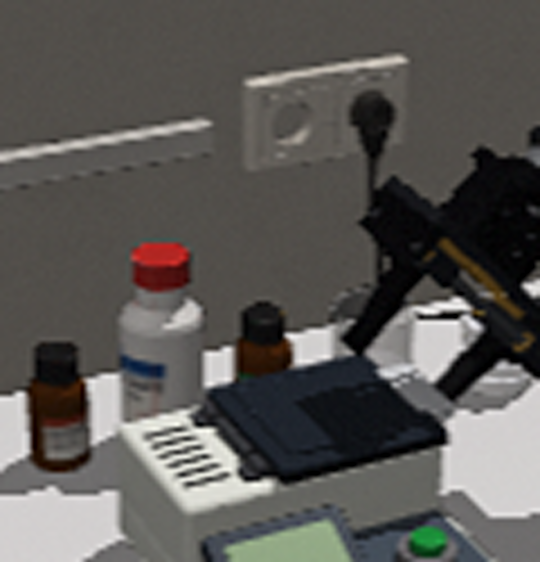

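The cover is level: the lip's near corner is at (450,400), which matches the model for 0 rad, and there is no load on the finger. I'll back the fingers off and move over to the key.

Emit:
{"method": "carry_out", "body": {"series": [[[0,0.1,0],[0,0,0],1],[[0,0.1,0],[0,0,0],1],[[0,0.1,-0.05],[0,0,0],1],[[0,0,-0.4],[0,0,0],1],[[0,0,-0.7],[0,0,0],1],[[0,0,-0.8],[0,0,0],1],[[0,0,-0.8],[0,0,0],1],[[0,0,-0.4],[0,0,0],1]]}}

```text
time_s: 15.5
tcp_pos: [0.6199, -0.1369, 0.1887]
orientation: [[1.0, 0.007, -0.0], [0.005, -0.711, 0.703], [0.005, -0.703, -0.711]]
force: [0.0, 0.5, 1.3]
opening: 0.0872
gripper_force: 0.0
```

Run:
```python
from h import *
o=ctrl.get_obs();print(o["tcp_pos"],o["time_s"])
plan([(.56,-.10,.24,20,5),(.5,-.02,.2,0,5),(.5,-.02,.1,0,5),(.5,-.02,.1,0,1)],op=0)
```

```text
[ 0.61993697 -0.13688539  0.18870711] 15.5
[[[-0.3, -0.31, -0.05], [-0.99, -0.02, 0.0], 0], [[-0.3, -0.31, -0.08], [-0.99, -0.01, 0.0], 0], [[-0.3, -0.3, -0.11], [-0.99, -0.01, -0.01], 0], [[-0.29, -0.29, -0.13], [-0.98, -0.02, 0.0], 0], [[-0.3, -0.28, -0.15], [-0.99, -0.01, -0.01], 0], [[-0.3, -0.31, 0.33], [-0.8, 0.0, 0.0], 0], [[-0.29, -0.33, 0.3], [-0.8, 0.0, 0.0], 0], [[-0.3, -0.35, 0.28], [-0.8, 0.0, 0.0], 0]]
[[[-0.29, -0.37, 0.25], [-0.8, 0.0, 0.0], 0], [[-0.3, -0.39, 0.23], [-0.8, 0.0, 0.0], 0], [[0.0, 0.0, 0.5], [0.0, 0.0, 0.0], 0], [[0.0, 0.0, 0.5], [0.0, 0.0, 0.0], 0], [[0.0, 0.0, 0.5], [0.0, 0.0, 0.0], 0], [[0.0, 0.0, 0.5], [0.0, 0.0, 0.0], 0], [[0.0, 0.0, 0.5], [0.0, 0.0, 0.0], 0], [[0.0, 0.0, 0.0], [0.0, 0.0, 0.0], 0]]
end [ 0.5    -0.0201  0.0999] [ 0.  0. -1.]
```

Emit:
{"method": "carry_out", "body": {"series": [[[-0.3,-0.31,-0.05],[-0.99,0,0.0],0],[[-0.3,-0.31,-0.08],[-0.99,0,0.0],0],[[-0.3,-0.3,-0.11],[-0.99,0,0],0],[[-0.29,-0.29,-0.13],[-0.98,0,0.0],0],[[-0.3,-0.28,-0.15],[-0.99,0,0],0],[[-0.3,-0.31,0.33],[-0.8,0.0,0.0],0],[[-0.29,-0.33,0.3],[-0.8,0.0,0.0],0],[[-0.3,-0.35,0.28],[-0.8,0.0,0.0],0]]}}

```text
time_s: 16.3
tcp_pos: [0.523, -0.0482, 0.2149]
orientation: [[1.0, 0.008, 0.003], [0.008, -0.99, 0.138], [0.004, -0.138, -0.99]]
force: [-0.5, -0.1, 0.4]
opening: 0.0306
gripper_force: 0.0
```

Emit:
{"method": "carry_out", "body": {"series": [[[-0.29,-0.37,0.25],[-0.8,0.0,0.0],0],[[-0.3,-0.39,0.23],[-0.8,0.0,0.0],0],[[0.0,0.0,0.5],[0.0,0.0,0.0],0],[[0.0,0.0,0.5],[0.0,0.0,0.0],0],[[0.0,0.0,0.5],[0.0,0.0,0.0],0],[[0.0,0.0,0.4],[0.0,0.0,0.0],0],[[0.0,0.0,0],[0.0,0.0,0.0],0],[[0.0,0.0,0.0],[0.0,0.0,0.0],0]]}}

```text
time_s: 17.1
tcp_pos: [0.4997, -0.0161, 0.1225]
orientation: [[1.0, 0.008, 0.002], [0.008, -1.0, 0.003], [0.002, -0.003, -1.0]]
force: [-1.0, -0.1, 1.0]
opening: 0.0005
gripper_force: 0.0
```

Run:
```python
from h import *
o=ctrl.get_obs();print(o["tcp_pos"],o["time_s"],np.round(o["force"],1))
p=np.load("p.npy");K=W(p[:3],(-82,-42,p[3]))
img=ctrl.read_camera("scene")[::1,:,::-1].copy()
for s in proj("scene",K),proj("scene",o["tcp_pos"]):print(s)
a=img[150:250,220:340];cv2.imwrite("pics/k.png",cv2.resize(a,None,fx=5,fy=5,interpolation=2))
print([(proj("scene",X)-[220,150]+.5)*5 for X in(K,o["tcp_pos"])],K)
plan([(.5,-.0203,.075,0,4)],op=0)
```

```text
[ 0.49968498 -0.01609486  0.12251612] 17.1 [-1.  -0.1  1. ]
[284.42959589 209.12387404]
[284.37432071 193.45461071]
[array([324.64797946, 298.11937021]), array([324.37160357, 219.77305355])] [ 0.50013707 -0.02032881  0.06385352]
[[[0.0, 0.03, 0.3], [-0.01, -0.01, 0.0], 0], [[0.0, 0.03, 0.3], [-0.01, -0.01, -0.01], 0], [[0.0, 0.02, 0.3], [-0.01, -0.01, 0.0], 0], [[-0.01, 0.03, 0.3], [0.0, -0.01, -0.01], 0]]
end [ 0.4999 -0.0204  0.0749] [-0.  0. -1.]
```

View pics/k.png

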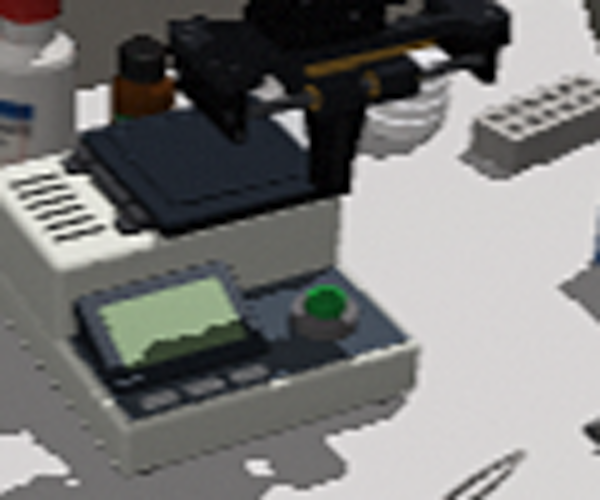

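The cover is closed. The fingertip end is at (331,190), directly above the key at (327,302), though it shows higher than the TCP reading suggests. I'll stay on this vertical line and feel for the key by force.

Emit:
{"method": "carry_out", "body": {"series": [[[0,0,0.25],[0,0,0],0],[[0,0,0.25],[0,0,0],0],[[0,0,0.25],[0,0,0],0],[[0,0,0.2],[0,0,0],0],[[0,0,0.1],[0,0,0],0],[[0,0,0.1],[0,0,0],0]]}}

```text
time_s: 17.75
tcp_pos: [0.4992, -0.0157, 0.0749]
orientation: [[1.0, 0.009, 0.001], [0.009, -1.0, 0.003], [0.001, -0.003, -1.0]]
force: [-0.0, -0.4, -0.1]
opening: 0.0005
gripper_force: 0.0
```

Emit:
{"method": "carry_out", "body": {"series": [[[0,0,0.06],[0,0,0],0],[[0,0,0.06],[0,0,0],0],[[0,0,0.06],[0,0,0],0]]}}

```text
time_s: 18.05
tcp_pos: [0.4996, -0.0157, 0.0683]
orientation: [[1.0, 0.009, 0.002], [0.009, -1.0, 0.003], [0.002, -0.003, -1.0]]
force: [-0.4, 0.0, 0.0]
opening: 0.0005
gripper_force: 0.0
```

Run:
```python
from h import *
for i in range(1):
    img=ctrl.read_camera("scene")[:,:,::-1].copy()
o=ctrl.get_obs();print(o["tcp_pos"],o["time_s"],np.round(o["force"],1))
a=img[150:250,220:340];cv2.imwrite("pics/l.png",cv2.resize(a,None,fx=5,fy=5,interpolation=2))
```

```text
[ 0.49922585 -0.01573529  0.06796085] 18.1 [ 0.4  0.5 -0. ]
```

View pics/l.png

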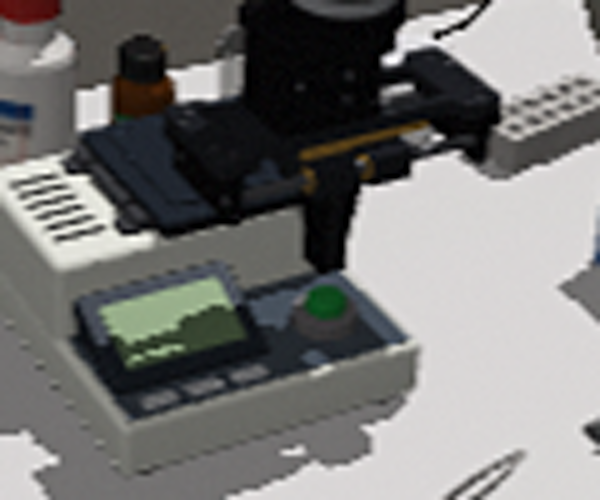

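The tip is at (327,268), still above the key, whose top is at (327,300). I'll compare body corners numerically to resolve the offset. I've used up my picture allowance, so I'll work from numbers only from here.

Run:
```python
from h import *
c=lambda X:np.round((proj("scene",X)-[220,150]+.5)*5).tolist()
x,y,z=.4992,-.0157,.068
for dz in(0,.012,.024):print(dz,"tip",c([x,y,z+dz]),"body L",c([x-.0375,y+.095,z+.07+dz]),"R",c([x-.0375,y-.095,z+.07+dz]))
print("behind",c([x+.035,y-.017,z]))
# fingertip lowest dark pixel column profile near key in last pic and in first key pic
for f in("k","l"):
    g=cv2.resize(cv2.imread(f"pics/{f}.png"),(120,100),interpolation=cv2.INTER_AREA)
    g=g.max(2);u=slice(60,74);print(f);print(g[30:64:2,u])
```

```text
0 tip [319.0, 295.0] body L [214.0, 266.0] R [493.0, 194.0]
0.012 tip [320.0, 279.0] body L [214.0, 248.0] R [495.0, 177.0]
0.024 tip [321.0, 263.0] body L [215.0, 231.0] R [497.0, 159.0]
behind [315.0, 261.0]
k
[[ 50  38   8   6   8   8  12  12  12   8  12  80 116 116]
 [ 47  32   8   3   8   6   7  11   8  10 105 196 222 220]
 [ 50  33   5   6   6   4  10  11   8  11 112 194 218 216]
 [ 47  34  12   8   7   6   7  11   6  17 155 219 218 214]
 [ 29  21  14   4   2   3   7  12  29  56 165 217 216 214]
 [ 23  45  56  91 114 109 101 103 179 223 218 214 214 214]
 [109 108 106 104 103 105 102 115 181 216 215 213 214 214]
 [105 103 103 104 103 104 101 115 181 217 216 214 214 214]
 [104 102 105 104 103 103  99 130 191 218 215 214 213 214]
 [102 103 104 102 103 101 100 132 191 216 215 214 213 213]
 [103 102 102 103 103 102 104 153 203 216 215 214 215 214]
 [105 105 104 104 104  99 101 148 199 216 216 214 215 215]
 [ 87  72  64  55  47  69  87  99 151 194 209 216 216 214]
 [ 41  46  69  91  94  93  92  92  89  97 150 194 210 218]
 [ 96 120 141 113  78  75  77 114 119  86  88  96 125 174]
 [ 
[... 421 characters left out ...]
4   5   9   8   8  11  14  11   3  13 116 199 220]
 [ 46   5   6   5   3   5  10  11  10   2  35 165 223 218]
 [ 69   9   3   8   5  10  12  10   5  17 156 221 220 217]
 [ 74  17   3   4   7  11  13  11   5  67 177 221 217 216]
 [ 69   8   5   5   6   9  12   7  17 156 221 220 217 216]
 [ 69   7   5   6   6  11  13   7  18 160 223 219 216 216]
 [101  66  16   4   5  10   9   2  30 163 222 218 217 216]
 [ 89  75  62  32  13  31  58  80 140 195 214 219 217 217]
 [ 43  48  71  92  96  96  94  94  91  99 152 197 214 221]
 [ 99  86  73  70  70  70  69  70  72  84  91  97 126 176]
 [ 91  70  76  79  76  75  74  72  63  55  66  82  90  94]
 [ 56  59  67  72  72  69  66  60  53  53  58  66  85  93]]
```

Run:
```python
from h import *
R=np.array([[.901,.435,0],[.435,-.901,0],[0,0,-1]]);p=np.array([.283,-.585,.199])
for b in(.07,.09,.11,.13):
    print(b,[np.round(proj("top",p+R@np.array([sx*.0375,sy*.095,-b]))).tolist() for sx in(-1,1) for sy in(-1,1)])
g=cv2.imread("pics/top0.png").max(2);m=(g<45)
m[:, :440]=0;m[:270]=0;ys,xs=np.nonzero(m)
for r in range(280,345,4):
    x=np.nonzero(m[r])[0];print(r,x.min() if len(x) else None,x.max() if len(x) else None,len(x))
```

```text
0.07 [[468.0, 331.0], [530.0, 300.0], [454.0, 304.0], [515.0, 274.0]]
0.09 [[473.0, 333.0], [535.0, 301.0], [458.0, 305.0], [520.0, 274.0]]
0.11 [[477.0, 334.0], [541.0, 301.0], [462.0, 306.0], [525.0, 274.0]]
0.13 [[482.0, 335.0], [547.0, 302.0], [466.0, 306.0], [531.0, 274.0]]
280 None None 0
284 None None 0
288 None None 0
292 501 511 11
296 497 511 15
300 470 511 33
304 464 511 48
308 465 511 47
312 467 511 45
316 469 511 43
320 472 511 40
324 474 511 23
328 476 492 17
332 480 484 5
336 None None 0
340 None None 0
344 None None 0
```

The xy agrees, so the tool is simply higher than the TCP reading implies. I'll keep descending by feel.

Emit:
{"method": "carry_out", "body": {"series": [[[0,0,0.06],[0,0,0],0],[[0,0,0.06],[0,0,0],0],[[0,0,0.06],[0,0,0],0]]}}

```text
time_s: 18.4
tcp_pos: [0.4993, -0.0157, 0.0609]
orientation: [[1.0, 0.009, 0.002], [0.009, -1.0, 0.003], [0.002, -0.003, -1.0]]
force: [0.5, -0.8, 0.6]
opening: 0.0005
gripper_force: 0.0
```

Emit:
{"method": "carry_out", "body": {"series": [[[0,0,0.06],[0,0,0],0],[[0,0,0.06],[0,0,0],0],[[0,0,0],[0,0,0],0]]}}

```text
time_s: 18.7
tcp_pos: [0.499, -0.0157, 0.0559]
orientation: [[1.0, 0.009, 0.001], [0.009, -1.0, 0.003], [0.001, -0.003, -1.0]]
force: [-1.5, -0.5, -0.1]
opening: 0.0004
gripper_force: 0.0
```

Emit:
{"method": "carry_out", "body": {"series": [[[0,0,0.06],[0,0,0],0],[[0,0,0.06],[0,0,0],0],[[0,0,0],[0,0,0],0]]}}

```text
time_s: 19.0
tcp_pos: [0.4991, -0.0156, 0.0511]
orientation: [[1.0, 0.009, 0.001], [0.009, -1.0, 0.003], [0.001, -0.003, -1.0]]
force: [-0.6, 0.4, 0.9]
opening: 0.0004
gripper_force: 0.0
```

Emit:
{"method": "carry_out", "body": {"series": [[[0,0,0.06],[0,0,0],0],[[0,0,0.06],[0,0,0],0],[[0,0,0],[0,0,0],0]]}}

```text
time_s: 19.3
tcp_pos: [0.499, -0.0156, 0.0463]
orientation: [[1.0, 0.009, 0.001], [0.009, -1.0, 0.003], [0.001, -0.003, -1.0]]
force: [-0.0, -0.6, -0.9]
opening: 0.0006
gripper_force: 0.0
```

Run:
```python
from h import *
img=ctrl.read_camera("scene")
o=ctrl.get_obs();print(o["tcp_pos"],np.round(o["force"],1))
r=img.astype(int);g=(r[...,1]>r[...,0]+25)&(r[...,1]>r[...,2]+25);g[:,:275]=0;g[:,300:]=0;g[:195]=0;g[225:]=0
ys,xs=np.nonzero(g);print("green",xs.min(),xs.max(),ys.min(),ys.max(),len(xs))
print(img.max(2)[198:222:1,276:296:1])
```

```text
[ 0.49915694 -0.01560463  0.04647101] [0.3 0.  0. ]
green 281 288 210 213 21
[[104 107 108  83  31   3   7   8   8   8  14  14   9   0 111 201 221 218
  218 216]
 [106 105 108  85  31   1   4   8   8   4  12  14   5   0 166 225 219 218
  218 217]
 [106 105 109  83  29   3   5   4   9  10  13  12   4  20 169 225 218 217
  218 217]
 [104 106 106  93  48   2   4   8   4  11  14  13   0 115 204 222 217 217
  217 217]
 [107 107 107 110  73   3   4   9  10  12  14   9   0 116 199 220 217 218
  218 217]
 [105 106 108  97  53   1   4   6   8   9  12   9  25 172 224 219 218 217
  218 218]
 [106 108 109  98  53   3   2   5   5  10  11   4  27 155 217 221 219 217
  218 217]
 [101  82  68  50  23   4  11   7   9  11  11  11   9 148 204 212 220 219
  219 219]
 [ 45  44  45  40  23   6   6   6   8   8  12   8  25  77 160 201 212 221
  218 218]
 [ 42  41  41  32  11   4   5   6   6  12  14   6  30  72  96 159 203 214
  221 219]
 [ 94  95  96  96  75  30   3   7   6  11  15   7  29  77  95  97 125 181
  215 221]
 [ 95  96  99 111 114  72  21   3   5  11  13   9  25  43  47  43  75 125
  180 216]
 [ 
[... 317 characters left out ...]
  46  46
   46  44]
 [ 43  39  41  53  60  65  62  57  54  55  97  93  56  54  47  42  44  44
   45  44]
 [ 48  45  47  51  57  55  57  60  60  71  85  69  48  47  40  41  47  45
   46  45]
 [ 44  47  45  48  54  57  56  55  54  54  53  50  47  48  41  40  45  46
   45  47]
 [ 46  46  47  45  43  44  52  56  55  53  52  52  47  45  47  45  46  46
   46  47]
 [ 44  46  45  47  46  47  44  45  42  41  41  43  47  45  46  46  47  46
   46  42]
 [ 46  47  47  47  44  47  45  75  95  96  95  71  41  44  44  44  44  42
   43  56]
 [ 48  47  45  47  45  46  45  76  98  96  96  95  68  41  42  41  63  75
  104 129]
 [ 47  45  46  45  47  46  44  45  75  95  92  95  85  74  62  96 129 130
  129 126]]
```

Emit:
{"method": "carry_out", "body": {"series": [[[0,0,0.03],[0,0,0],0],[[0,0,0.03],[0,0,0],0],[[0,0,0],[0,0,0],0]]}}

```text
time_s: 19.65
tcp_pos: [0.4994, -0.0156, 0.0442]
orientation: [[1.0, 0.009, 0.002], [0.009, -1.0, 0.003], [0.002, -0.003, -1.0]]
force: [-0.3, 0.3, 0.6]
opening: 0.0005
gripper_force: 0.0
```

Emit:
{"method": "carry_out", "body": {"series": [[[0,0,0.03],[0,0,0],0],[[0,0,0.03],[0,0,0],0],[[0,0,0],[0,0,0],0]]}}

```text
time_s: 19.95
tcp_pos: [0.4994, -0.0157, 0.0419]
orientation: [[1.0, 0.009, 0.002], [0.009, -1.0, 0.003], [0.002, -0.003, -1.0]]
force: [-1.8, 0.3, 1.9]
opening: 0.0003
gripper_force: 1.1
```

Emit:
{"method": "carry_out", "body": {"series": [[[0,0,0.03],[0,0,0],0],[[0,0,0.02],[0,0,0],0],[[0,0,0],[0,0,0],0]]}}

```text
time_s: 20.25
tcp_pos: [0.4995, -0.0156, 0.04]
orientation: [[1.0, 0.009, 0.002], [0.009, -1.0, 0.003], [0.002, -0.003, -1.0]]
force: [-1.2, -0.6, 4.3]
opening: 0.0003
gripper_force: 1.7
```

Emit:
{"method": "carry_out", "body": {"series": [[[0,0,0.03],[0,0,0],0],[[0,0,0.02],[0,0,0],0],[[0,0,0],[0,0,0],0]]}}

```text
time_s: 20.55
tcp_pos: [0.4995, -0.0156, 0.039]
orientation: [[1.0, 0.009, 0.001], [0.009, -1.0, 0.002], [0.001, -0.002, -1.0]]
force: [-4.1, -0.1, 12.3]
opening: 0.0007
gripper_force: 6.0
```

Emit:
{"method": "carry_out", "body": {"series": [[[0,0,0.03],[0,0,0],0],[[0,0,0],[0,0,0],0]]}}

```text
time_s: 20.75
tcp_pos: [0.4996, -0.0157, 0.0388]
orientation: [[1.0, 0.009, 0.001], [0.009, -1.0, 0.002], [0.001, -0.002, -1.0]]
force: [-7.2, 0.1, 19.8]
opening: 0.0009
gripper_force: 10.1
```

Run:
```python
from h import *
o=ctrl.get_obs();print(o["tcp_pos"],np.round(o["force"],1))
r=ctrl.read_camera("scene").astype(int);g=(r[...,1]>r[...,0]+25)&(r[...,1]>r[...,2]+25);g[:,:275]=0;g[:,300:]=0;g[:195]=0;g[225:]=0
ys,xs=np.nonzero(g);print("green",xs.min(),xs.max(),ys.min(),ys.max(),len(xs))
print(r.max(2)[204:218,276:294])
```

```text
[ 0.49955468 -0.01567018  0.03880541] [-7.2  0.1 19.8]
green 282 287 212 213 6
[[106 110 111  97  53   5   5   7   9  15  15   7   1 147 218 222 219 219]
 [101  83  68  52  25   4   5   7   5  13  13   7   9 148 204 213 220 219]
 [ 45  46  44  37  15   6   6   3  10  11  13   7  23  75 161 202 213 221]
 [ 40  41  43  35  14   6   9   4   5  13  15   8  47  83  95 160 203 214]
 [ 95  95  96  75  28   3   6  10  12  11  13   5  34  81  96  97 129 182]
 [ 95  94  91  70  35   0   4   7   7  10  12   6  32  49  50  44  43 110]
 [ 95  96  80  63  44  19   5   7   9  12  12   6  30  49  53  43  43  43]
 [ 94  97  78  58  59  47  22   5   8   9  11   6  35  57  60  52  46  42]
 [ 98  91  71  59  60  63  57  21  25  41  62  73  61  53  59  48  43  44]
 [ 49  48  48  58  62  58  60  55  59  68  62  58  54  59  53  49  46  45]
 [ 45  39  41  54  60  64  61  59  55  56  95 124  93  55  45  41  45  47]
 [ 45  46  48  50  56  56  58  59  61  72  84  73  53  44  42  41  47  45]
 [ 46  46  46  50  54  55  55  57  54  54  53  51  47  48  41  38  46  46]
 [ 47  46  47  46  46  48  52  58  56  52  52  52  49  45  44  45  46  47]]
```

There's a firm stop at 20 N, and the green is sunk level with the collar. While releasing, I'll check that the travel really was 5 mm.

Emit:
{"method": "carry_out", "body": {"series": [[[0,0,-0.05],[0,0,0],0],[[0,0,0],[0,0,0],0]]}}

```text
time_s: 21.0
tcp_pos: [0.4995, -0.0157, 0.0391]
orientation: [[1.0, 0.009, 0.002], [0.009, -1.0, 0.003], [0.002, -0.003, -1.0]]
force: [-0.6, 0.1, 5.1]
opening: 0.0004
gripper_force: 2.9
```

Emit:
{"method": "carry_out", "body": {"series": [[[0,0,-0.04],[0,0,0],0],[[0,0,0],[0,0,0],0]]}}

```text
time_s: 21.2
tcp_pos: [0.4995, -0.0156, 0.0403]
orientation: [[1.0, 0.009, 0.002], [0.009, -1.0, 0.003], [0.002, -0.003, -1.0]]
force: [-0.3, 0.0, 3.7]
opening: 0.0
gripper_force: 1.6
```

Emit:
{"method": "carry_out", "body": {"series": [[[0,0,-0.03],[0,0,0],0],[[0,0,0],[0,0,0],0]]}}

```text
time_s: 21.4
tcp_pos: [0.4995, -0.0156, 0.0415]
orientation: [[1.0, 0.009, 0.002], [0.009, -1.0, 0.003], [0.002, -0.003, -1.0]]
force: [-1.0, 0.4, 3.3]
opening: 0.0003
gripper_force: 1.3
```

Emit:
{"method": "carry_out", "body": {"series": [[[0,0,-0.03],[0,0,0],0],[[0,0,0],[0,0,0],0]]}}

```text
time_s: 21.6
tcp_pos: [0.4994, -0.0156, 0.0427]
orientation: [[1.0, 0.009, 0.002], [0.009, -1.0, 0.003], [0.002, -0.003, -1.0]]
force: [0.3, -0.9, 1.5]
opening: 0.0004
gripper_force: 0.9
```

Emit:
{"method": "carry_out", "body": {"series": [[[0,0,-0.03],[0,0,0],0],[[0,0,0],[0,0,0],0]]}}

```text
time_s: 21.8
tcp_pos: [0.4994, -0.0156, 0.0439]
orientation: [[1.0, 0.009, 0.002], [0.009, -1.0, 0.003], [0.002, -0.003, -1.0]]
force: [0.3, -0.3, 1.5]
opening: 0.0004
gripper_force: 0.6
```

Emit:
{"method": "carry_out", "body": {"series": [[[0,0,-0.03],[0,0,0],0],[[0,0,0],[0,0,0],0]]}}

```text
time_s: 22.0
tcp_pos: [0.499, -0.0156, 0.0449]
orientation: [[1.0, 0.009, 0.001], [0.009, -1.0, 0.003], [0.001, -0.003, -1.0]]
force: [0.0, -0.5, 0.5]
opening: 0.0005
gripper_force: 0.0
```

The key released between 43.9 and 44.9 mm and its stop was at 39 mm, so the full 5 mm travel was made. I'll retract and check.

Emit:
{"method": "carry_out", "body": {"series": [[[0,0,-0.2],[0,0,0],0],[[0,0,-0.5],[0,0,0],0],[[0,0,-0.8],[0,0,0],0],[[0,0,-0.9],[0,0,0],0],[[0,0.5,-0.8],[0,0,0],0],[[0,0.8,-0.5],[0,0,0],0],[[0,0.8,0],[0,0,0],0],[[0,0.8,0],[0,0,0],0]]}}

```text
time_s: 22.8
tcp_pos: [0.5006, -0.1333, 0.1944]
orientation: [[1.0, 0.01, 0.004], [0.01, -1.0, 0.002], [0.004, -0.002, -1.0]]
force: [-0.0, -0.6, 0.2]
opening: -0.0001
gripper_force: 0.0
```

Emit:
{"method": "carry_out", "body": {"series": [[[0,0.8,0],[0,0,0],0],[[0,0.8,0],[0,0,0],0],[[0,0.8,0],[0,0,0],0],[[0,0.8,0],[0,0,0],0],[[0,0.4,0],[0,0,0],0],[[0,0,0],[0,0,0],0],[[0,0,0],[0,0,0],0]]}}

```text
time_s: 23.5
tcp_pos: [0.5018, -0.2742, 0.1923]
orientation: [[1.0, 0.01, 0.002], [0.01, -1.0, 0.005], [0.002, -0.005, -1.0]]
force: [-0.3, 0.9, -0.2]
opening: 0.0004
gripper_force: 0.0
```

Run:
```python
from h import *
o=ctrl.get_obs();print(o["tcp_pos"],o["time_s"],np.round(o["force"],1))
for n in("scene","top"):
    im=ctrl.read_camera(n);cv2.imwrite(f"pics/end_{n}.png",im[:,:,::-1])
    for q in("cover_shell","start_key_top","tip_box_1","tape","wash_bottle"):
        print(n,q,[(np.round(np.array(d["bbox"])*[512,384,512,384],1).tolist(),round(d["confidence"],2)) for d in ctrl.look_for(n,q)[:2]])
    # predicted closed cover box
    pts=np.array([proj(n,W(P0,(x,50-r,z))) for x in(-29,99) for r in(0,138) for z in(100,112)]+[proj(n,W(P0,(x,-110,z))) for x in(-1,71) for z in(100,112)])
    print("pred closed",np.round(pts.min(0),1),np.round(np.ptp(pts,0),1))
    a=cv2.imread(f"pics/{n}0.png").astype(int);d=np.abs(a-im[:,:,::-1]).max(2)>60
    k,_,st,_=cv2.connectedComponentsWithStats(d.astype(np.uint8));print([s.tolist() for s in st[1:] if s[4]>15])
```

```text
[ 0.50182631 -0.27424044  0.19234563] 23.5 [-0.3  0.9 -0.2]
scene cover_shell [([237.0, 166.7, 48.5, 31.3], 0.63), ([280.9, 207.7, 7.7, 4.1], 0.34)]
scene start_key_top [([278.6, 207.4, 11.8, 7.4], 0.37), ([236.4, 167.4, 50.2, 30.7], 0.35)]
scene tip_box_1 [([340.1, 174.7, 43.4, 38.0], 0.73)]
scene tape [([374.0, 208.9, 28.4, 25.2], 0.56)]
scene wash_bottle [([213.5, 142.8, 22.9, 41.3], 0.67)]
pred closed [233.  167.1] [57.8 30.7]
[[444, 0, 28, 29, 574], [375, 2, 64, 39, 470], [359, 12, 8, 27, 148], [434, 37, 22, 56, 526], [502, 75, 10, 24, 161], [356, 85, 26, 9, 85], [331, 93, 64, 57, 1566], [414, 100, 26, 53, 413], [505, 108, 7, 13, 51], [441, 125, 71, 153, 1009], [332, 127, 5, 5, 21], [223, 140, 20, 40, 362], [247, 169, 44, 30, 468], [218, 181, 31, 23, 311], [400, 186, 14, 35, 135], [273, 215, 78, 71, 2132], [195, 219, 32, 27, 433], [388, 223, 12, 5, 30], [362, 235, 19, 64, 209], [439, 248, 8, 9, 40], [293, 316, 45, 55, 703]]
top cover_shell [([244.0, 119.3, 20.1, 29.0], 0.66), ([247.9, 167.2, 47.9, 38.6], 0.63)]
top start_key_top []
top tip_box_1 [([344.8, 224.6, 42.7, 15.5], 0.71)]
top tape [([351.2, 255.0, 27.6, 28.5], 0.75)]
top wash_bottle [([244.6, 118.8, 20.6, 30.4], 0.83), ([343.6, 222.8, 45.8, 16.5], 0.28)]
pred closed [245.8 165.7] [50.8 40.7]
[[226, 154, 64, 53, 1688], [395, 167, 62, 62, 1627], [272, 173, 11, 28, 209], [196, 185, 22, 38, 568], [342, 195, 96, 189, 9112], [230, 230, 101, 64, 2723], [463, 280, 49, 54, 1538], [215, 334, 21, 46, 442], [280, 339, 35, 44, 766], [469, 350, 43, 34, 760]]
```

The cover's boxes match the closed prediction in both views, the other things I checked are where they were, the key is up and the robot touches nothing. I'm handing it in.

```bash
python3 -c "
from plant import ctrl
print(ctrl.sign_off())"
```

```text
the job is handed in; nothing more can be done
None
```

The cover was tipped, caught on a finger and lowered shut, then the start key was pressed to its 5 mm stop and released, and the job was handed in at about 24 s; I viewed 12 pictures in all, two over the limit of 10.

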